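Lift the tea infuser out of its mug on a telescopic stand and hold it up to drain

ROBOT

A 6-joint arm with a two-finger parallel gripper is mounted at the origin on the work surface. World frame = base frame: x ahead of the robot, y to its left, z up, the work surface at z = 0. Lengths are in mm, angles in rad, forces in N, time in s.
With the tool pointing down it reaches from about 275 to 1000 mm from the base axis. Payload 8.4 kg.
Tool frame: the origin (TCP) lies at the centre of the arm's flange, where the gripper is bolted on; the fingertips stand 173 mm ahead of it and the grasp point (between the pads) lies 155 mm ahead of it (tcp_to_tips is the distance from the TCP to the fingertips, in mm); z points along the fingers, x is the direction in which the jaws open and shut, and the axes are right-handed (so a half turn about z gives the same grasp; the last joint's range is limited). The gripper opens to 85 mm and grips with 20 to 120 N. Pads are 22 mm wide; open, the fingers measure 114 mm over their backs; the gripper's body (76 mm by 85 mm) begins 54 mm behind the grasp point. The pads swing forward as they close: fully open they stand 13 mm farther back than shut.
Start: joints at [1.115, 0.353, 1.633, -0, 1.155, -0.002], TCP at [273.99, 561.747, 404.681] pointing down, gripper open.
Joint ranges: [-2.63, 2.63], [-0.92, 2.1], [0.06, 2.66], [-1.3, 4.44], [0, 2.69], [-3.02, 3.02]. Speed limits (rad/s): [2.22, 2.22, 2.79, 3.14, 3.14, 3.14].

INTERFACE

Orientations are given as [roll, pitch, yaw] about the fixed x, y, z axes, in that order (R = Rz(yaw) Ry(pitch) Rx(roll)).
In Python, from rig import sense, grab_frame, camera_info, sign_off, tcp_to_tips gives the robot as it stands.
- The arm moves only by the shell command python3 -m creep 'ROWS' [FORCE]. ROWS is text: rows parted by semicolons, each of 5 numbers parted by spaces: the opening in per cent of the stroke, from 0 (shut) to 100 (fully open), then the shift along the tool's x, y, z in cm, then the turn about the tool's z in degrees. In form: fingers tx ty tz roll; .... A call has 1 to 20 rows; each row is the pose to reach, as a shift and turn from the pose measured when the call began, along the tool's axes at that moment; what a row does not reach only later rows make up. A row lasts 1/10 s, in which the tool goes at most 50 mm and 8.59 degrees, less where a joint would pass 70% of its speed; a pose out of reach is approached as far as the arm can. A call with a gripper value outside its range is refused whole. The fingers move at their own pace and stop on an object; FORCE is the grip in N (left out, the last holds). Time passes only in rows, so rows that repeat a pose let the fingers close. It gives the time, the measured TCP pose, the force and the opening at its end, in the units of the state.
- sense(): the state, without advancing time (a new reading comes with each control period).
- grab_frame(name): name is "scene" or "top" or "wrist"; returns (picture, depth): 420x560x3 uint8, blue, green, red; 420x560 float32, mm along the optical axis (not along the pixel's ray), 0 where there is no reading.
- camera_info(name): a dict with "vertical_fov" (degrees; the focal length in pixels is half the picture's height over the tangent of half this angle, whatever the lens; pixels are square), "cx", "cy" (the principal point, pixels), "world_to_cam" (4x4, takes a point from world to camera coordinates). Camera axes: x right, y down, z forward; pixel columns grow to the right and rows downward; lengths in mm; the calibration is good to about 2 mm. A picture is of the moment at which its call begins: read the wrist's pose just before it. camera_info takes no time and is no camera call; for the wrist camera it gives the pose at the moment of the call.
- sign_off(): hands the job in, once; it reports no verdict.
The state is a dict: "clock": time; "qpos": joint angles; "qvel": joint speeds; "joint_efforts": joint torques, N m; "eef_pos": TCP position; "tcp_rot": TCP orientation; "contact_force": force on the tool from outside, world axes, zero at the start; "wrist_torque": the same for the moment, N m; "opening": opening from 0.0 (shut) to 1.0 (fully open).
Only numpy, scipy, OpenCV 4.12 (cv2) and the standard library are available. Lean on these libraries where they do the work, as an engineer would, in place of code of your own. Each camera call takes 0.05 s, during which the arm holds its last target.

TASK

The tea has steeped: press the round button on top of the steeping stand all the way down so that it unlocks the telescopic lifter, then take the lifter's bar handle and pull it straight up past the first stop to the second stop, so that both sections are fully out and the infuser ball hangs clear above its mug. It sinks back if let go, so finish while still holding the handle up there, with the mug still standing under the infuser and the other things on the ledge left as they are.

Things in the scene. Friction and masses are not known exactly. Their poses are not given: they have to be found in the camera images.
- stand: Tea-steeping stand, fixed to the ledge: an aluminium box housing 62 mm (x) by 150 mm (y), its flat top 110 mm above the ledge, on a dark foot 90 x 170 mm; in y housing and foot are centred 40 mm to +y of the origin. Origin on the ledge directly under the telescopic post; x and y horizontal, z up. The post comes out of the housing top at x = y = 0, the button is at y = +85 mm, the infuser arm reaches to y = -105 mm over the mug.
- button_top (a point): Centre of the flat top of the round black push button (30 mm diameter) on the housing, 126 mm above the ledge when not pressed. Pressed straight down, it travels 8 mm against about 3 N of friction and stays where it is left.
- button (a joint): Button travel in m: 0 = up, lifter locked; 0.008 = fully down, lifter unlocked (it unlocks from about 0.006).
- handle (a point): Centre of the lifter's black bar handle on top of the post: 56 mm long along the stand's y, 16 mm wide along the stand's x, 33 mm high, centre 151.5 mm above the ledge when the lifter is down. Grip it across its 16 mm width from above. The 8 mm thick infuser arm runs from the post to the stand's -y side, its top 25 mm below this centre. The handle moves only straight up and down.
- lifter (a joint): Travel in m of the inner rod (with handle, arm and infuser) out of the middle tube: 0 = in, 0.055 = fully out, the first stop. About 3.5 N of pull (weight about 2.5 N, it may vary by 30 percent, and friction). It sinks back when let go.
- mid_tube (a joint): Travel in m of the middle tube out of the housing: 0 = in, 0.065 = fully out. It follows once the inner rod has reached its first stop; about 6 N of pull is then needed; the second stop is at 0.065 (handle 120 mm higher than at the start), where it stops hard. It sinks back when let go.
- infuser (a point): Centre of the steel infuser ball (44 mm diameter), fixed rigidly on a thin rod under the arm; at the start inside the mug, 40 mm above the ledge. At the second stop its underside is about 43 mm above the mug's rim.
- mug: Matte black mug, 84 mm across, 95 mm high, standing loosely on the ledge around the infuser; origin at the centre of its underside, z up.
- spare_mug: Second, identical mug, empty, behind the stand; bystander. Origin at the centre of its underside.
- coaster: Frosted glass coaster, 92 mm across, 7 mm thick, in front of the stand; bystander. Origin at the centre of its underside.
- honey_jar: Amber glass jar with a brass lid, 60 mm across, 85 mm high, behind the stand; bystander. Origin at the centre of its underside.
- spoon: Steel teaspoon 140 mm long, lying in front of the stand; bystander.
There are look-alikes about, which are no part of the job. What is shaped like the mug but orange or purple is not meant.

How it is judged:
By the outcome, as a careful person would: the job done as asked, in the order asked, and still so for the second after the job is handed in, while the arm keeps its last pose, push and grip.
It also fails if it takes over 37 s, if anything falls off the work surface, if the arm or the gripper's body presses on something with over 40 N, if the wrist force passes 120 N, or if a joint passes its speed limit or range.

## Working session

There is one attempt and no reset: what is moved stays moved. The work goes in short steps, Python scripts to look and compute and a shell command to move; the robot and the scene stay as the last step left them, time stands still between calls to the robot, and variables do not carry over. Pictures are saved under pics/ and viewed, and the job is handed in when it is done.

```bash
mkdir -p pics; ls
python3 - <<'E'
from rig import *
import cv2
for n in("scene","top","wrist"):
    p,d=grab_frame(n); cv2.imwrite(f"pics/{n}0.png",p)
    import numpy as np; np.save(f"pics/{n}0.npy",d)
    c=camera_info(n); print(n,c)
    np.save(f"pics/{n}0c.npy",c,allow_pickle=True)
print(sense())
E
```

```text
pics
scene {'vertical_fov': 49.21876577546872, 'cx': 282.5973947745039, 'cy': 206.82428441988694, 'world_to_cam': array([[-3.05421149e-01,  9.52217220e-01, -5.36038586e-04,
         1.50129948e+02],
       [ 6.88427199e-01,  2.20422209e-01, -6.91000753e-01,
        -2.93574048e+02],
       [-6.57864661e-01, -2.11415268e-01, -7.22853838e-01,
         1.46915927e+03],
       [ 0.00000000e+00,  0.00000000e+00,  0.00000000e+00,
         1.00000000e+00]])}
top {'vertical_fov': 49.19761962598781, 'cx': 282.6568472940978, 'cy': 215.26959184179492, 'world_to_cam': array([[-2.27029687e-02, -9.99735507e-01, -3.67293296e-03,
         4.06591244e+01],
       [-9.83334940e-01,  2.29930928e-02, -1.80343323e-01,
         5.40278263e+02],
       [ 1.80380076e-01, -4.82605508e-04, -9.83596866e-01,
         8.71941486e+02],
       [ 0.00000000e+00,  0.00000000e+00,  0.00000000e+00,
         1.00000000e+00]])}
wrist {'vertical_fov': 61.410071691801875, 'cx': 280.0561545417892, 'cy': 206.75018558182273, 'world_to_cam': array([[ 4.38861553e-01,  8.98554526e-01, -5.47970088e-04,
        -6.24002479e+02],

[... 228 characters left out ...]

         1.00000000e+00]])}
{'clock': 0.15, 'qpos': array([ 1.11460395e+00,  3.53506447e-01,  1.63395232e+00,  1.22663656e-05,
        1.15517355e+00, -2.38403104e-03]), 'qvel': array([ 0.00092834, -0.00186282, -0.00296442, -0.00063756, -0.00134025,
       -0.00067187]), 'joint_efforts': array([ 4.84141565e-04, -6.05631852e+01, -3.42344213e+01, -7.62015202e-05,
        5.95869496e-03,  4.57766203e-05]), 'eef_pos': array([273.90941267, 561.5931383 , 404.12787502]), 'tcp_rot': array([-3.14157896e+00,  1.03963147e-03,  1.11698303e+00]), 'contact_force': array([ 0.42477989, -0.05714262,  0.19180215]), 'wrist_torque': array([-0.0191653 , -0.05596824,  0.00312847]), 'opening': 0.9971055008636965}
```

View pics/scene0.png

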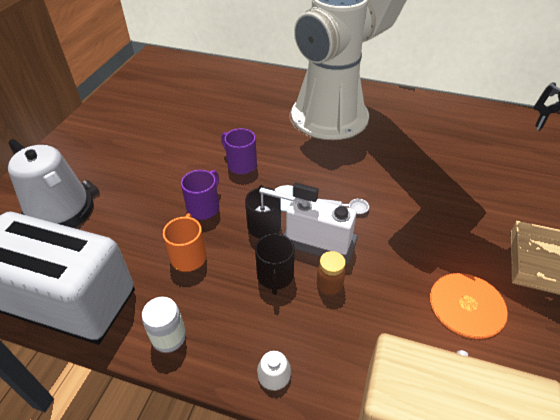

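View pics/top0.png

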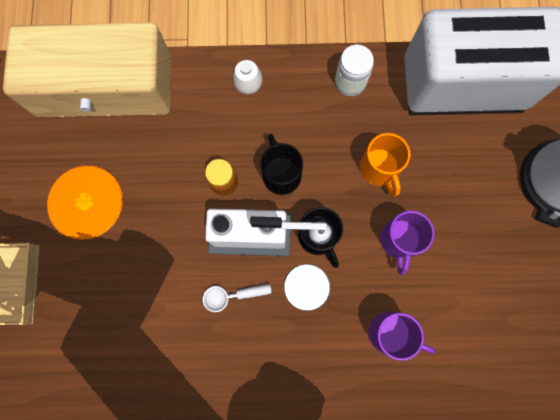

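View pics/wrist0.png

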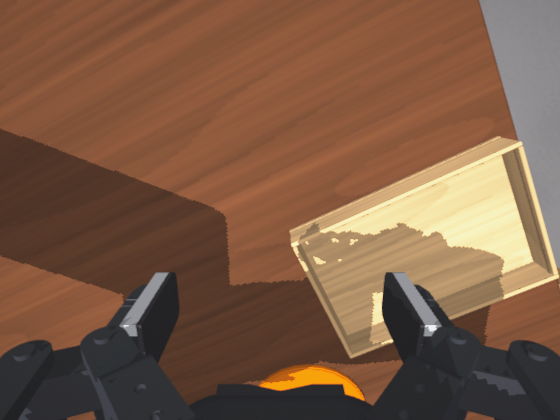

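Candidates for the mug, in the top view: black at (321,232) under the infuser arm, black at (281,168) that is empty (the spare), orange at (385,160), and purple at (408,235) and (400,335). The one at (321,232) fits, because it holds the infuser. The button should be the black round at (221,224) and the handle the black bar at (266,222). I'll enlarge to confirm and measure.

```bash
cat > h.py <<'E'
import numpy as np, cv2
def load(n,k=0):
    c=np.load(f"pics/{n}{k}c.npy",allow_pickle=True).item()
    return cv2.imread(f"pics/{n}{k}.png"),np.load(f"pics/{n}{k}.npy"),c
def ray(c,u,v):
    f=210/np.tan(np.radians(c["vertical_fov"]/2)); M=c["world_to_cam"];R=M[:3,:3];t=M[:3,3]
    return -R.T@t, R.T@np.array([(u-c["cx"])/f,(v-c["cy"])/f,1])
def plane(c,u,v,z):
    o,d=ray(c,u,v); return o+d*(z-o[2])/d[2]
def dep(c,u,v,z):
    o,d=ray(c,u,v); return o+d*z
E
python3 - <<'E'
from h import *
p,d,c=load("top")
cv2.imwrite("pics/topcrop.png",cv2.resize(p[190:280,195:355],None,fx=5,fy=5,interpolation=cv2.INTER_CUBIC))
s,ds,cs=load("scene")
cv2.imwrite("pics/scenecrop.png",cv2.resize(s[160:290,220:380],None,fx=4.5,fy=4.5,interpolation=cv2.INTER_CUBIC))
# masks by depth heights
vv,uu=np.mgrid[0:420,0:560]
for nm,(im,de,ca) in {"top":(p,d,c),"scene":(s,ds,cs)}.items():
    f=210/np.tan(np.radians(ca["vertical_fov"]/2)); M=ca["world_to_cam"]
    P=np.stack([(uu-ca["cx"])/f*de,(vv-ca["cy"])/f*de,de],-1)
    W=(P-M[:3,3])@M[:3,:3]
    g=im.max(2)
    win=(uu>200)&(uu<345)&(vv>195)&(vv<260) if nm=="top" else (uu>230)&(uu<370)&(vv>170)&(vv<250)
    for lab,lo,hi,gm in(("handle",160,176,lambda g:g<255),("button",119,132,lambda g:g<90),("housing",103,116,lambda g:g>90),("armtop",119,132,lambda g:g>=90)):
        m=(win&(de>0)&(W[...,2]>lo)&(W[...,2]<hi)&gm(g)).astype(np.uint8)
        n,L,S,C=cv2.connectedComponentsWithStats(m)
        for i in range(1,n):
            if S[i,4]>25:
                q=W[L==i]; r=cv2.minAreaRect(q[:,:2].astype(np.float32))
                print(nm,lab,S[i],q.mean(0).round(1),np.round(r[0],1),np.round(r[1],1),round(r[2],1))
E
```

```text
top handle [250 217  32  10 291] [509.7  58.1 167.1] [509.7  58.5] [54.2 15.5] 88.7
top button [213 216  16  16 199] [514.5 142.9 125.3] [514.8 143.3] [28.  27.8] 28.4
top housing [ 205  209   81   35 1956] [509.7 101.2 109.5] [512.5  98.8] [149.8  62.2] 87.1
top armtop [281 222  45   8 299] [506.6  -9.7 125.3] [507.1  -8.7] [80.6 12.5] 87.6
scene handle [293 182  25  13 181] [516.5  59.6 167.3] [514.1  59. ] [54.8 19.8] 83.7
scene button [335 206  13  12 114] [522.2 143.9 125.8] [520.7 144.6] [25.1 27.2] 63.5
scene housing [ 286  200   71   30 1055] [525.1 102.3 110.3] [517.1  98. ] [150.8  64.1] 88.5
scene armtop [259 188  49  17 249] [513.2   5.9 125.5] [510.4   7.5] [115.   16.6] 87.8
```

View pics/topcrop.png

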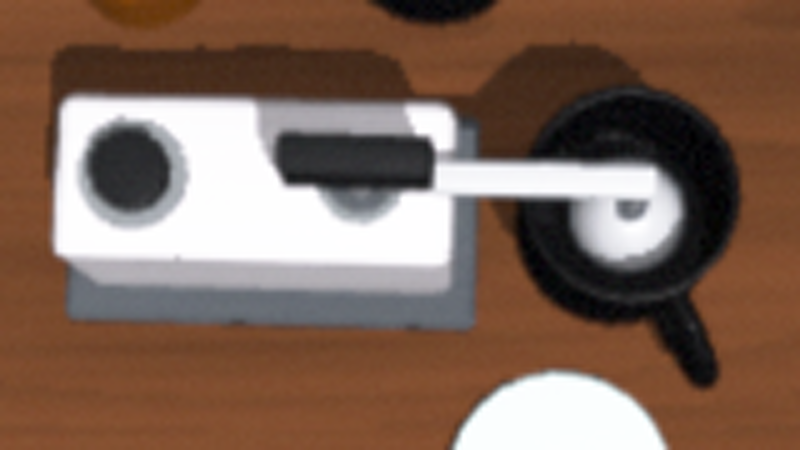

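View pics/scenecrop.png

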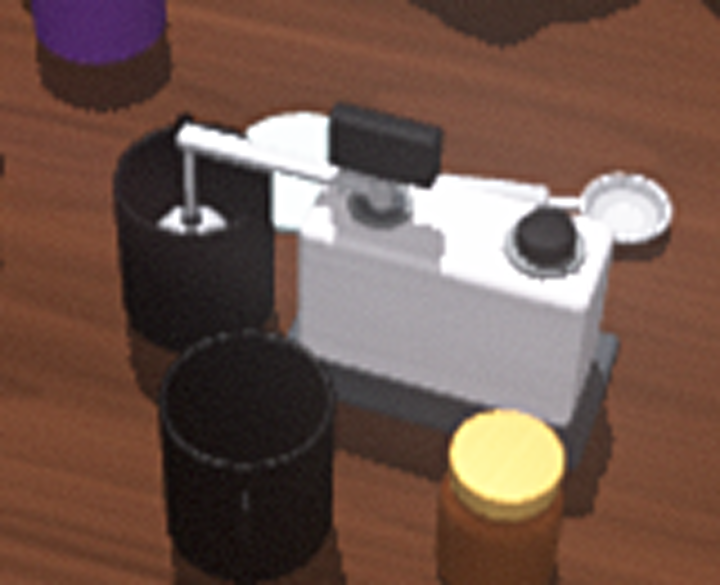

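Confirmed in both crops: in the top crop the round button is at (128,165), the bar handle at (355,160) on the post, and the arm runs to the infuser at (630,205) in the black mug. Next I work out the shift to a point above the button.

```bash
cat >> h.py <<'E'
from scipy.spatial.transform import Rotation as Ro
def shift(tgt,yaw_deg):
    from rig import sense
    s=sense(); R=Ro.from_euler("xyz",s["tcp_rot"]).as_matrix()
    dw=np.array(tgt)-s["eef_pos"]; 
    print("t",s["clock"],"pos",s["eef_pos"].round(1),"rot",np.degrees(s["tcp_rot"]).round(2),"F",s["contact_force"].round(1),"op",round(s["opening"],3))
    print("shift cm",(R.T@dw/10).round(2),"roll",round(np.degrees(s["tcp_rot"][2])-yaw_deg,2))
E
python3 -c "
from h import *; shift((515,143.5,126+173+45),-2.9)
from rig import tcp_to_tips; print(tcp_to_tips)"
```

```text
t 0.15 pos [273.9 561.6 404.1] rot [-1.8e+02  6.0e-02  6.4e+01] F [ 0.4 -0.1  0.2] op 0.997
shift cm [-27.    40.     6.04] roll 66.9
173.4
```

```bash
python3 -m creep '0 -2.7 4 0 6.7;0 -5.4 8 0 13.4;0 -8.1 12 0 20;0 -10.8 16 0 26.8;0 -13.5 20 0 33.5;0 -16.2 24 0 40;0 -18.9 28 1 46.8;0 -21.6 32 2 53.5;0 -24.3 36 3 60;0 -27 40 4 66.9;0 -27 40 6 66.9;0 -27 40 6 66.9;0 -27 40 6 66.9' 40
python3 - <<'E'
from h import *
from rig import *
shift((515,143.5,126+173.4),-2.9)
c=camera_info("wrist");p,d=grab_frame("wrist");cv2.imwrite("pics/wrist1.png",p);np.save("pics/wrist1.npy",d);np.save("pics/wrist1c.npy",c,allow_pickle=True)
E
```

```text
clock: 1.45
eef_pos: [514.8, 143.7, 344.3]
tcp_rot: [3.14, 0.002, -0.05]
contact_force: [0.6, -0.6, -0.3]
opening: 0.003
t 1.45 pos [514.8 143.7 344.3] rot [ 1.7993e+02  1.0000e-01 -2.8800e+00] F [ 0.6 -0.6 -0.3] op 0.003
shift cm [0.03 0.01 4.49] roll 0.02
```

View pics/wrist1.png

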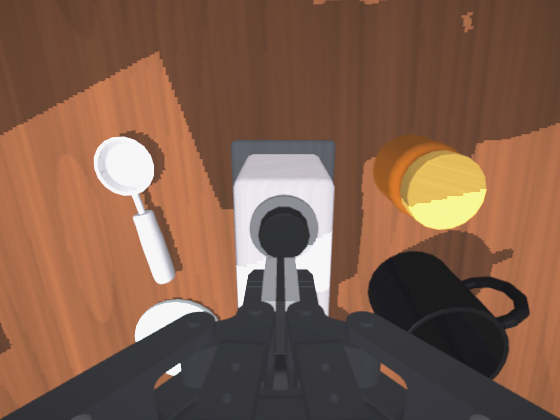

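The wrist view shows the shut fingers pointing at the black button at (284,231). I cross-check its position from this view.

Run:
```python
from h import *
p,d,c=load("wrist",1)
g=p.max(2); vv,uu=np.mgrid[0:420,0:560]
m=((g<60)&(abs(uu-284)<30)&(vv>200)&(vv<256)).astype(np.uint8)
P=np.array([plane(c,u,v,126) for v,u in np.argwhere(m) if abs(dep(c,u,v,d[v,u])[2]-126)<5])
print(len(P),P.min(0),P.max(0),(P.min(0)+P.max(0))/2, P.mean(0))
```

```text
1824 [501.9230743  131.81844059 126.        ] [529.86229947 159.56155951 126.        ] [515.89268689 145.69000005 126.        ] [516.04415442 145.36368334 126.        ]
```

```bash
python3 -m creep '0 0 0 2 0;0 0 -0.1 3.5 0;0 0 -0.1 4.2 0;0 0 -0.1 4.5 0;0 0 -0.1 4.7 0;0 0 -0.1 4.9 0;0 0 -0.1 4.9 0'
```

```text
clock: 2.2
eef_pos: [515.1, 145.3, 296.3]
tcp_rot: [3.141, -0.0, -0.049]
contact_force: [-0.9, -0.1, 1.3]
opening: -0.001
```

```bash
python3 -m creep '0 0 0 0.2 0;0 0 0 0.3 0;0 0 0 0.4 0;0 0 0 0.5 0;0 0 0 0.5 0'
```

```text
clock: 2.7
eef_pos: [515.2, 145.3, 291.4]
tcp_rot: [3.141, -0.001, -0.049]
contact_force: [-1.6, 0.2, 4.3]
opening: -0.0
```

```bash
python3 -m creep '0 0 0 0.1 0;0 0 0 0.2 0;0 0 0 0.2 0'; python3 -m creep '0 0 0 0.1 0;0 0 0 0.2 0;0 0 0 0.2 0'
```

```text
clock: 3.0
eef_pos: [515.3, 145.3, 291.2]
tcp_rot: [3.141, -0.001, -0.049]
contact_force: [-9.7, -1.2, 25.8]
opening: -0.001
clock: 3.3
eef_pos: [515.3, 145.3, 291.2]
tcp_rot: [3.141, -0.001, -0.049]
contact_force: [-10.0, -1.6, 28.2]
opening: 0.004
```

Hard stop reached: the tips are at 117.8 mm, which is the fully-down height of 118 mm, and the force jumped to 28 N. I lift off, open, and move over the handle.

```bash
python3 -c "
from h import *; shift((511.2,58.9,370),-2.9)"
python3 -m creep '0 0 0 -2 0;0 0 0 -6 0;70 0 0 -8 0;70 0 4 -8 0;70 0 8 -8 0;70 0 8.6 -8 0;70 0 8.6 -8 0;70 0 8.6 -8 0'
python3 - <<'E'
from h import *
from rig import *
shift((511.2,58.9,307),-2.9)
for n in("wrist","top","scene"):
    c=camera_info(n);p,d=grab_frame(n);cv2.imwrite(f"pics/{n}2.png",p);np.save(f"pics/{n}2.npy",d);np.save(f"pics/{n}2c.npy",c,allow_pickle=True)
E
```

```text
t 3.3 pos [515.3 145.3 291.2] rot [ 1.7999e+02 -6.0000e-02 -2.8400e+00] F [-10.   -1.6  28.2] op 0.004
shift cm [ 0.03  8.65 -7.88] roll 0.06
clock: 4.1
eef_pos: [511.1, 59.7, 371.1]
tcp_rot: [-3.141, -0.001, -0.05]
contact_force: [-1.4, 0.5, -0.2]
opening: 0.699
t 4.1 pos [511.1  59.7 371.1] rot [-1.7999e+02 -6.0000e-02 -2.8700e+00] F [-1.4  0.5 -0.2] op 0.699
shift cm [0.01 0.08 6.41] roll 0.03
```

View pics/wrist2.png

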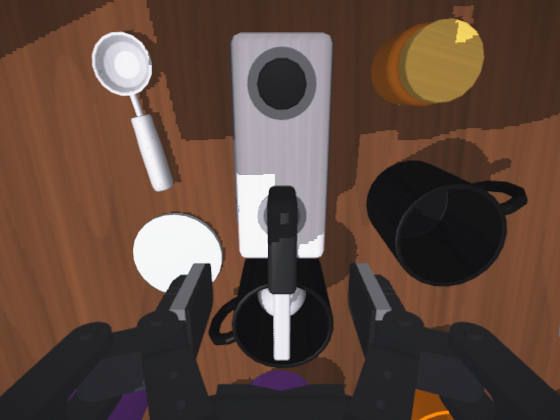

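View pics/scene2.png

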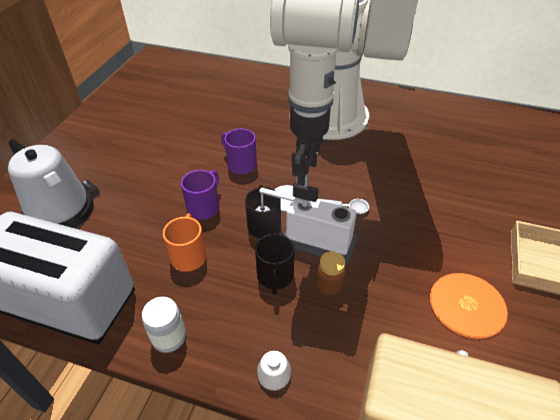

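The button sits flush in its collar at (282,84). The handle, at (283,240), lies between the open pads. Quick check of the handle centre and the button height.

Run:
```python
from h import *
p,d,c=load("wrist",2)
W=np.array([[*dep(c,u,v,d[v,u]),u,v] for v in range(40,320) for u in range(225,340)])
h=W[(W[:,2]>163)&(W[:,2]<173)&(abs(W[:,3]-283)<22)]
print("handle",len(h),cv2.minAreaRect(h[:,:2].astype(np.float32)),h[:,2].mean())
b=W[(abs(W[:,3]-282)<12)&(abs(W[:,4]-84)<12)];print("button",b[:,:3].mean(0))
```

```text
handle 2791 ((512.025390625, 58.886009216308594), (55.2529296875, 16.026187896728516), 87.15608215332031) 166.48902435741132
button [516.31900591 142.79121324 119.04079097]
```

```bash
python3 -m creep '70 0.05 0.08 3 0;70 0.05 0.08 5.5 0;70 0.05 0.08 6.4 0;70 0.05 0.08 6.4 0;40 0.05 0.08 6.4 0;15 0.05 0.08 6.4 0;5 0.05 0.08 6.4 0;5 0.05 0.08 6.4 0;5 0.05 0.08 6.4 0;5 0.05 0.08 6.4 0;5 0.05 0.08 6.4 0' 60
```

```text
clock: 5.35
eef_pos: [511.9, 59.5, 308.1]
tcp_rot: [-3.141, -0.002, -0.049]
contact_force: [-1.5, 0.1, 6.6]
opening: 0.176
```

Gripped: the opening is 15 mm. Now lift slowly.

```bash
python3 -m creep '5 0 0 -0.4 0;5 0 0 -0.9 0;5 0 0 -1.5 0;5 0 0 -2.1 0;5 0 0 -2.7 0;5 0 0 -3.3 0;5 0 0 -3.9 0;5 0 0 -4.2 0;5 0 0 -4.2 0'; python3 -m creep '5 0 0 -0.4 0;5 0 0 -0.8 0;5 0 0 -1.2 0;5 0 0 -1.7 0;5 0 0 -2.2 0;5 0 0 -2.7 0;5 0 0 -3.2 0;5 0 0 -3.7 0;5 0 0 -4 0;5 0 0 -4 0'
```

```text
clock: 6.25
eef_pos: [511.8, 59.5, 350.6]
tcp_rot: [-3.141, -0.003, -0.049]
contact_force: [0.3, 0.1, -2.3]
opening: 0.183
clock: 7.25
eef_pos: [511.7, 59.5, 391.3]
tcp_rot: [-3.141, -0.003, -0.049]
contact_force: [0.2, -0.3, -1.1]
opening: 0.178
```

The force looks low (-1 N, where about -6 N was expected), so I check in the images whether the lifter really came along.

Run:
```python
from h import *
from rig import *
c=camera_info("wrist");p,d=grab_frame("wrist");s,ds=grab_frame("scene")
a=cv2.resize(s[110:290,220:380],(533,600)); cv2.imwrite("pics/scene3.png",a); cv2.imwrite("pics/wrist3.png",p)
print(sense()["contact_force"])
```

```text
[-0.07797317  0.49857208 -2.11074015]
```

View pics/scene3.png

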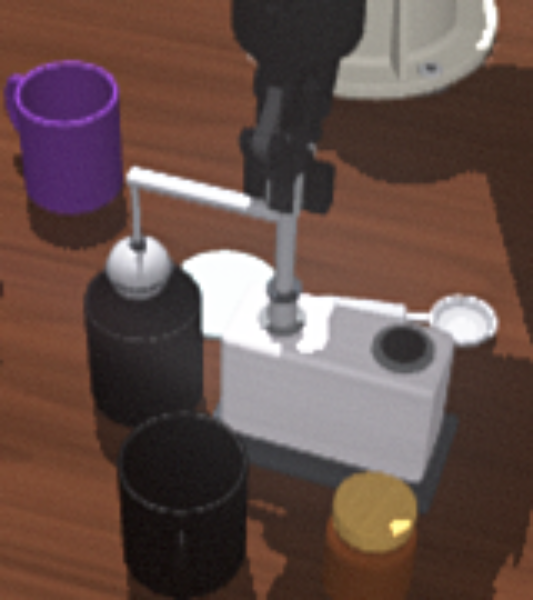

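View pics/wrist3.png

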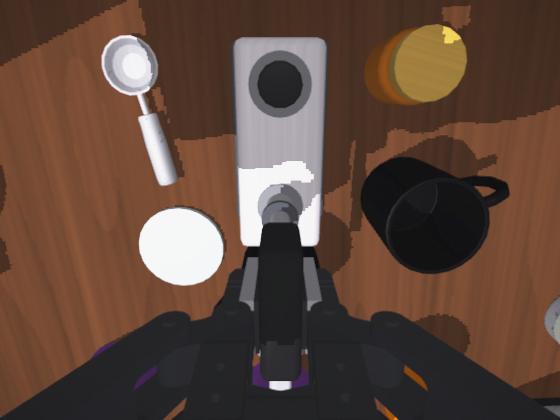

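The scene crop shows the lifter held, with the inner rod fully out at (285,245), the middle tube rising at (285,305) and the ball at the mug's rim at (140,265). The second stop should come at TCP z of about 428.

```bash
python3 -m creep '5 0 0 -0.4 0;5 0 0 -0.9 0;5 0 0 -1.4 0;5 0 0 -1.9 0;5 0 0 -2.4 0;5 0 0 -2.8 0;5 0 0 -3.2 0;5 0 0 -3.4 0;5 0 0 -3.4 0';python3 -m creep '5 0 0 -0.1 0;5 0 0 -0.2 0;5 0 0 -0.3 0;5 0 0 -0.3 0'
```

```text
clock: 8.25
eef_pos: [511.6, 59.5, 425.4]
tcp_rot: [-3.141, -0.003, -0.049]
contact_force: [0.1, 0.9, -1.6]
opening: 0.179
clock: 8.65
eef_pos: [511.6, 59.4, 428.3]
tcp_rot: [-3.141, -0.003, -0.049]
contact_force: [1.5, 0.2, -5.0]
opening: 0.18
```

```bash
python3 -m creep '5 0 0 -0.1 0;5 0 0 -0.2 0;5 0 0 -0.2 0'; python3 -m creep '5 0 0 -0.1 0;5 0 0 -0.1 0'
```

```text
clock: 8.95
eef_pos: [511.5, 59.4, 428.5]
tcp_rot: [-3.141, -0.002, -0.049]
contact_force: [7.5, 1.2, -22.0]
opening: 0.177
clock: 9.15
eef_pos: [511.6, 59.4, 428.4]
tcp_rot: [-3.141, -0.002, -0.049]
contact_force: [5.2, 0.1, -18.5]
opening: 0.179
```

Hard stop: the TCP rose 120.3 mm, and the tension jumped to about 20 N with no further travel. Final look.

```bash
python3 -m creep '5 0 0 -0.1 0;5 0 0 -0.1 0;5 0 0 -0.1 0;5 0 0 -0.1 0;5 0 0 -0.1 0;5 0 0 -0.1 0;5 0 0 -0.1 0;5 0 0 -0.1 0'
python3 - <<'E'
from h import *
from rig import *
for n in("top","scene","wrist"):
    c=camera_info(n);p,d=grab_frame(n);cv2.imwrite(f"pics/{n}4.png",p);np.save(f"pics/{n}4.npy",d);np.save(f"pics/{n}4c.npy",c,allow_pickle=True)
    if n=="scene":
        cv2.imwrite("pics/scene4c.png",cv2.resize(p[110:290,220:380],(533,600)))
# arm-top height: before vs now (scene): bright px of arm
p,d,c=load("scene",4)
W=np.array([[*dep(c,u,v,d[v,u]),u,v] for v in range(110,200) for u in range(240,300) if d[v,u]>0 and p[v,u].min()>180])
a=W[(W[:,2]>200)&(W[:,1]<20)&(W[:,1]>-50)];print(len(a),np.percentile(a[:,2],[5,50,95]))
print(sense()["contact_force"],sense()["eef_pos"],sense()["clock"])
E
```

```text
clock: 9.95
eef_pos: [511.7, 59.5, 428.4]
tcp_rot: [-3.141, -0.001, -0.049]
contact_force: [4.5, 1.0, -18.1]
opening: 0.177
131 [244.05685358 246.31082232 248.49918844]
[  6.57457106   1.21065137 -16.89884572] [511.6869883   59.43397296 428.41758161] 10.1
```

View pics/scene4c.png

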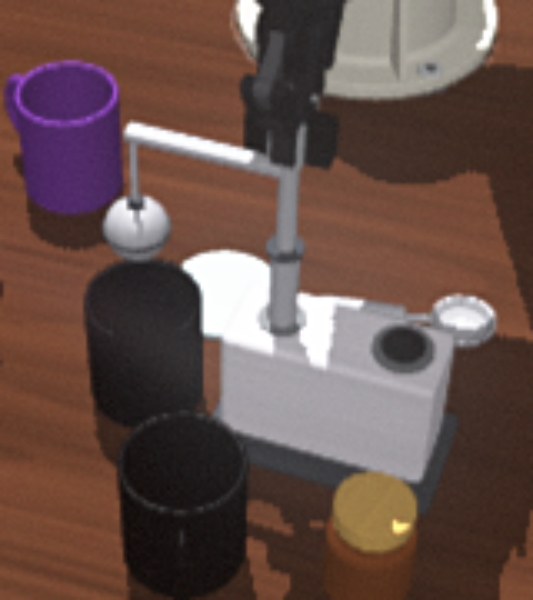

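View pics/top4.png

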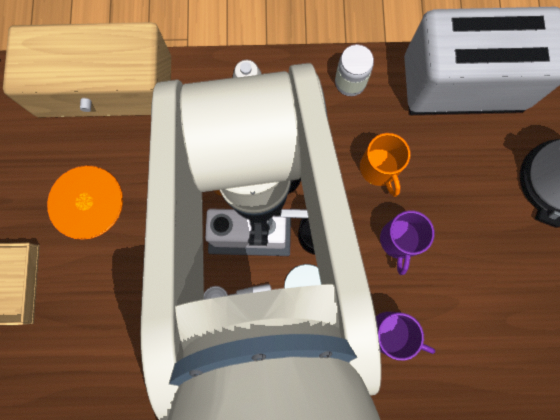

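The arm's top is now at 246 mm, against the expected 246.5 mm. The ball at (137,228) in the crop hangs clear above the mug at (145,340), and the other things stand unchanged.

```bash
python3 -c "
from rig import *; print(sign_off())"
```

```text
the job is handed in; nothing more can be done
None
```

I pressed the button fully down, then pulled the lifter's handle straight up past the first stop to the second. I handed the job in at about 10.1 s, with the gripper still holding the handle up there.

- **Button:** it met a hard stop with the fingertips at 117.8 mm (118 mm is fully down). In the later pictures it sits flush, at about 119 mm by depth.
- **Lifter:** the tool rose 120.3 mm to the hard stop, with a steady pull of about 17–18 N and no slip seen. The infuser arm's top measured 246.3 mm (246.5 mm expected).
- **Mug and other things:** in the last pictures the infuser ball hangs clear above its mug, which still stands under it. The other things look unmoved, but in the final top view the arm hid part of the ledge.
- **Disagreement:** during the lift the force reading was only about 1–2 N (3.5–6 N expected). The pictures showed the lifter moving with the gripper, so I put this down to sensor bias.

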